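# Turn the star wheel until the valve stem stands straight up

## Robot

A 6-joint arm with a two-finger parallel gripper is mounted at the origin on the work surface. World frame = base frame: x ahead of the robot, y to its left, z up, the work surface at z = 0. Lengths are in m, angles in rad, forces in N, time in s.
With the tool pointing down it reaches from about 0.35 to 0.975 m from the base axis. Payload 4.9 kg.
Tool frame: the origin (TCP) lies between the finger pads; the fingertips stand 19 mm ahead of it and the grasp point (between the pads) is the TCP; z points along the fingers, y is the line along which they close (so a half turn about z gives the same grasp; the last joint's range is limited). The gripper opens to 85 mm and grips with 20 to 120 N. Pads are 22 mm wide; open, the fingers measure 114 mm over their backs; the gripper's body (76 mm by 85 mm) begins 54 mm behind the grasp point. The pads swing forward as they close: fully open they stand 13 mm farther back than shut.
Start: joints at [1.043, 0.053, 1.613, -0, 1.476, -0.119], TCP at [0.248, 0.573, 0.223] pointing down, gripper open.
Joint ranges: [-3.01, 3.01], [-1.01, 2.22], [0.06, 2.58], [-1.02, 4.17], [0.09, 2.62], [-3.14, 3.14]. Speed limits (rad/s): [2.57, 2.57, 3.14, 3.14, 3.14, 3.14].

## Interface

Orientations are given as a rotation vector (axis times angle).
In Python, from station import ctrl gives the robot as it stands. The module is installed in compiled form; this text tells all that it offers.
- The arm moves only by the tool servo_tool, never from a script. Its argument "increments" is a list that holds one entry, the list of rows, each a list of 5 numbers: the finger opening in cm, from 0 to 8.54, then the shift along the tool's x, y, z in cm, then the turn about the tool's z in degrees. A call has 1 to 5 rows; each row is the pose to reach, as a shift and turn from the pose commanded when the call began, along the tool's axes at that moment; what a row does not reach only later rows make up. A row lasts 1/10 s, in which the tool goes at most 50 mm and 8.59 degrees, less where a joint would pass 70% of its speed; a pose out of reach is approached as far as the arm can. A call with a gripper value outside its range is refused whole. The fingers move at their own pace and stop on an object; "newtons" is the grip in N (left out, the last holds). Time passes only in rows, so rows that repeat a pose let the fingers close. It gives the time, the measured TCP pose, the force, the opening and the grip force at its end, in the units of the state.
- ctrl.get_obs(): the state, without advancing time (a new reading comes with each control period).
- ctrl.get_image(name): name is "scene" or "top"; returns a dict with "img" (480x640x3 uint8, red, green, blue), "fx", "fy", "cx", "cy" (pixels), "k1" (the pictures are not rectified: a ray, as slopes to the right and down, at radius r is drawn at 1 + k1 r^2 times it, then the intrinsics apply), "rvec" (rotation vector, rad) and "tvec" (3), from world to camera coordinates, as OpenCV has them. Camera axes: x right, y down, z forward; pixel columns grow to the right and rows downward; lengths in m; the calibration is good to about 2 mm. A picture is of the moment at which its call begins. There is no depth.
- ctrl.finish_job(): hands the job in; it is judged then, once.
The state is a dict: "t": time; "q": joint angles; "dq": joint speeds; "effort": joint torques, N m; "tool_pos": TCP position; "tool_rot": TCP orientation; "contact_force": force on the tool from outside, world axes, zero at the start; "wrist_torque": the same for the moment, N m; "opening": finger opening in m; "grip_force": force on a finger pad.
Only numpy, scipy, OpenCV 4.12 (cv2) and the standard library are available. Lean on these libraries where they do the work, as an engineer would, in place of code of your own. Each camera call takes 0.05 s, during which the arm holds its last target. There are 200 camera calls.

## Task

A brass valve is clamped on the axle of a rotary fixture, ready for laser marking. Push the ball-ended spokes of the fixture's star wheel round with the fingertips, one spoke after another, until the brass valve stem points straight up. Keep your fingers off the brass valve itself, leave the spare valve, the jar and the book where they are, and finish clear of everything.

Things in the scene. Friction and masses are not known exactly. Their poses are not given: they have to be found in the camera images.
- fixture: rotary fixture bolted to the bench: aluminium base plate 190 x 140 x 12 mm with a grey bearing block (55 x 80 mm, top at 152 mm) on its robot side. Origin: on the bench surface exactly below the wheel's hub centre. Its x axis is level and runs along the axle, from the bearing block through the wheel to the brass valve; z is up. The base plate reaches from x = -110 to +80 mm and the block from x = -95 to -40 mm.
- starwheel (a joint): angle of the wheel about the fixture's x axis, with the valve turning along (rad). 0 (or 2 pi) = stem straight up, pi = straight down. Growing values turn the stem from up towards the fixture's -y side (clockwise as seen from the robot). It turns freely through any number of turns either way, is all but balanced, has a friction of about 0.2 N m (some 3 N at a spoke end) and stays where it is left.
- hub (a point): centre of the star wheel, on the axle, 125 mm above the bench. Red hub of radius 26 mm, 30 mm long; five steel spokes 12 mm thick in the plane x = 0 of the fixture, 72 degrees apart, each ending in a black ball of radius 13 mm centred 88 mm from the axle. Seen along the axle the stem lies midway between two spokes: the spokes are 36, 108 and 180 degrees from the stem on either side. The point's axes turn with the wheel; its z points along the stem's direction.
- valve: brass valve turning with the wheel, on the far side of it from the bearing block: round body of radius 19 mm along the axle from x = 35 to 85 mm, with the valve stem (11 mm thick, 20 mm thick at its root) standing out sideways. Origin: at the hub centre; x along the axle, z along the direction in which the stem points. Not to be touched.
- stem_tip (a point): free end of the brass valve stem, 70 mm from the axle and 57 mm along the axle from the plane of the spokes
- spare_center (a point): spare brass valve standing loose on the bench beside the fixture, 38 mm across, 52 mm tall, a short side branch; point half-way up. Leave it alone.
- jar_center (a point): clear jar with a blue lid standing on the bench beside the fixture, 60 mm across, 75 mm tall; point half-way up. Leave it alone.
- book_center (a point): dark red record book lying flat, 150 x 205 x 24 mm; point at its centre. Leave it alone.

How it is judged:
By the outcome, as a careful person would: the job done as asked, in the order asked, and still so for the second after the job is handed in, with the robot touching nothing.
It also fails if it takes over 45 s, if anything falls off the work surface, if the arm or the gripper's body presses on something with over 40 N, if the wrist force passes 120 N, or if a joint passes its speed limit or range.

## Working session

There is one attempt and no reset: what is moved stays moved. The work goes in short steps, Python scripts to look and compute and a tool call to move; the robot and the scene stay as the last step left them, time stands still between calls to the robot, and variables do not carry over. Pictures are saved under pics/ and viewed, at most 10 in all, crops included, and the job is handed in when it is done.

Besides the shell and the picture viewer there is one more tool, called after "Request:" as a command line: name --argument value ..., lists and objects as JSON in quotes. servo_tool: Moves the arm, as the interface text tells. Its arguments: {"type":"object","properties":{"increments":{"type":"array"},"newtons":{"type":"number"}},"required":["increments"]}

```bash
mkdir -p pics
python3 - <<'E'
from station import ctrl
import cv2,pickle
o=ctrl.get_obs();print(o['tool_pos'],o['tool_rot'],o['t'])
for n in ("scene","top"):
    d=ctrl.get_image(n);pickle.dump(d,open(n+'.pkl','wb'))
    cv2.imwrite(f'pics/{n}0.png',cv2.cvtColor(d['img'],cv2.COLOR_RGB2BGR))
    print(n,{k:v for k,v in d.items() if k!='img'})
E
```

```text
[0.24810561 0.57295038 0.22196077] [-6.37488423e-01 -3.07554691e+00  3.06056596e-03] 0.0
scene {'fx': 454.0454363582761, 'fy': 454.0454363582761, 'cx': 322.6306263299445, 'cy': 236.2060114308484, 'k1': -0.05159254890857542, 'rvec': array([ 0.74535095,  2.74067518, -0.8612208 ]), 'tvec': array([ 0.38305071, -0.27016631,  1.24147809])}
top {'fx': 531.8101181597253, 'fy': 531.8101181597253, 'cx': 323.9007941140245, 'cy': 235.17428506015509, 'k1': -0.14039511613332276, 'rvec': array([ 2.1563402 , -2.19909417,  0.10671821]), 'tvec': array([0.17985349, 0.57440346, 1.19141566])}
```

View pics/scene0.png

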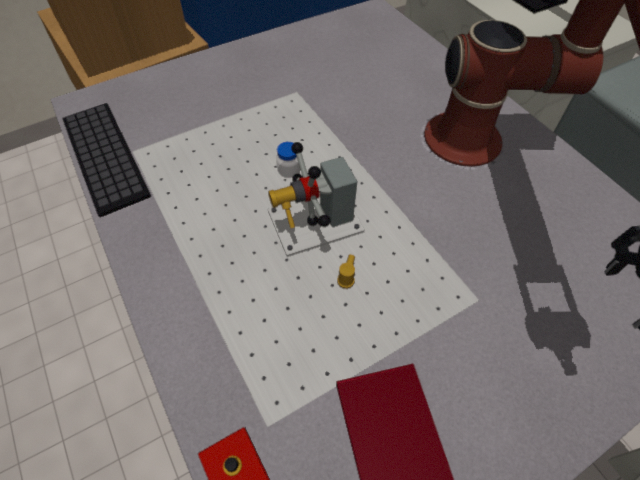

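View pics/top0.png

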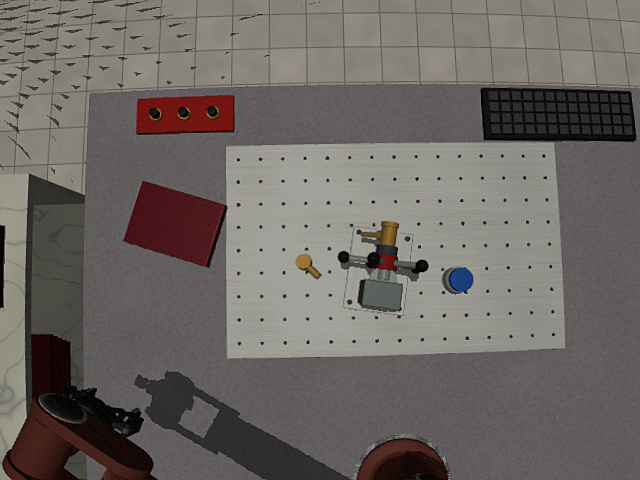

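Scene: wheel hub around (308,188), stem pointing at the -up/left-side tip (292,225). Top: balls at (344,257), (373,259), (421,266), and stem tip at (360,232), the robot's left. I'll enlarge both.

Run:
```python
import cv2,pickle,numpy as np
def crop(n,x,y):
    im=cv2.cvtColor(pickle.load(open(n+'.pkl','rb'))['img'],cv2.COLOR_RGB2BGR)[y:y+120,x:x+120]
    im=cv2.resize(im,(400,400),interpolation=cv2.INTER_CUBIC)
    for k in range(0,120,20):
        p=int(k*400/120)
        cv2.putText(im,str(x+k),(p,10),0,.35,(0,0,255));cv2.putText(im,str(y+k),(0,p+4),0,.35,(0,0,255))
        cv2.line(im,(p,12),(p,20),(0,0,255));cv2.line(im,(24,p),(32,p),(0,0,255))
    return im
cv2.imwrite('pics/c0.png',np.hstack([crop('scene',250,135),crop('top',325,205)]))
```

```text
(no output)
```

View pics/c0.png

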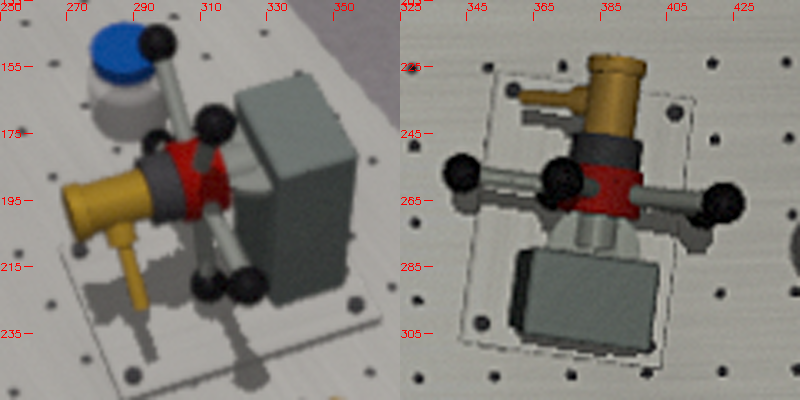

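```bash
cat > h.py <<'E'
import cv2,pickle,numpy as np
from scipy.optimize import least_squares,linear_sum_assignment
def proj(d,P):
    R=cv2.Rodrigues(d['rvec'])[0];c=np.atleast_2d(P)@R.T+d['tvec'];s=c[:,:2]/c[:,2:]
    s=s*(1+d['k1']*(s**2).sum(1,keepdims=True));return s*[d['fx'],d['fy']]+[d['cx'],d['cy']]
def onplane(d,uv,z):
    return least_squares(lambda p:(proj(d,[p[0],p[1],z])[0]-uv),[.6,0]).x
def pts(p,th):
    x,y,yaw=p;c,s=np.cos(yaw),np.sin(yaw)
    a=th+np.radians(36+72*np.arange(5))
    B=np.c_[0*a,-.088*np.sin(a),.125+.088*np.cos(a)]
    T=np.array([[.057,-.07*np.sin(th),.125+.07*np.cos(th)]])
    f=lambda Q:Q@np.array([[c,-s,0],[s,c,0],[0,0,1]]).T+[x,y,0]
    return f(B),f(T)
def fit(obs,p0=None):
    # obs: list of (cam dict, ball pixels, tip pixel or None); p0 fixed fixture pose or None
    best=None
    for t0 in np.radians(np.arange(0,360,12)):
        def res(v):
            p,th=(v[:3],v[3]) if p0 is None else (p0,v[0])
            B,T=pts(p,th);r=[]
            for d,b,t in obs:
                D=proj(d,B)[None]-np.array(b)[:,None];i,j=linear_sum_assignment((D**2).sum(2))
                r+=list(D[i,j].ravel())
                if t is not None:r+=list(proj(d,T)[0]-t)
            return np.array(r)
        s=least_squares(res,[.6,.0,0,t0] if p0 is None else [t0],loss='soft_l1')
        if best is None or s.cost<best[0]:best=(s.cost,s.x,res(s.x))
    return best
E
python3 - <<'E'
from h import *
S,T=[pickle.load(open(n+'.pkl','rb')) for n in('scene','top')]
b=fit([(S,[(297.1,147.9),(314.5,172.2),(324.1,220.8),(312.4,220.8),(296.5,177)],(292.3,227)),(T,[(343.6,256.9),(373.6,258.4),(421.6,265.9)],(361,234))])
print(b[0],b[1],np.degrees(b[1][2:])%360,np.round(b[2],1))
B,t=pts(b[1][:3],b[1][3]);print(B.round(3),t)
print('jar',onplane(T,(460,279.5),.075),'spare',onplane(T,(304,262),.052))
E
```

```text
2.605261500677022 [ 0.50866056  0.0431794  -0.1549983   4.01302238] [351.1192514  229.92924557] [-0.4 -0.5 -0.6 -0.3 -0.4 -0.5 -0.3 -1.3  0.5  1.2  0.   0.1 -0.6  0.2
 -0.8  0.2 -0.4 -0.   0.2  0.3]
[[ 0.522  0.13   0.119]
 [ 0.514  0.076  0.207]
 [ 0.498 -0.023  0.182]
 [ 0.497 -0.031  0.078]
 [ 0.512  0.064  0.04 ]] [[0.5732469  0.08730515 0.07993868]]
jar [ 0.46937731 -0.12917826] spare [0.51623228 0.21429877]
```

The fit is under 1.3 px everywhere: wheel angle about 230°, so +130° takes the stem up via the left. I'll push the tops of two spokes towards fixture -y. First I rise, close the fingers and turn the tool to line up with the fixture.

```bash
cat >> h.py <<'E'
P0=np.array([.50866,.04318,-.1550])
def need(xf,yf,tipz):
    from station import ctrl
    o=ctrl.get_obs();R=cv2.Rodrigues(np.array(o['tool_rot']))[0];c,s=np.cos(P0[2]),np.sin(P0[2])
    F=np.array([[c,-s,0],[s,c,0],[0,0,1]])
    w=F@[xf,yf,0]+[P0[0],P0[1],tipz+.019]
    M=R.T@F@np.diag([-1,1,-1]);loc=F.T@(o['tool_pos']-[P0[0],P0[1],.019])
    print('t',o['t'],'tip in fixture mm',(loc*1000).round(1),'shift cm',(R.T@(w-o['tool_pos'])*100).round(2),'turn',np.degrees(np.arctan2(M[1,0],M[0,0])).round(2),'tilt',R[:,2].round(3),'F',np.round(o['contact_force'],1),'open',o['opening'])
E
python3 -c "
from h import *
need(0,.08,.29)"
```

```text
t 0.1 tip in fixture mm [-339.2  483.2  203.1] shift cm [-42.96 -30.53  -8.65] turn -14.54 tilt [-0.001 -0.002 -1.   ] F [ 1.  -0.4  0.2] open 0.08580219803545211
```

Request:
servo_tool --increments '[[[0,0,0,-4,-7],[0,0,0,-8,-14.5],[0,0,0,-9,-14.5]]]' --newtons 40

```text
t: 0.4
tool_pos: [0.2493, 0.5749, 0.3189]
tool_rot: [0.242, 3.129, 0.011]
contact_force: [-0.0, 0.8, 0.1]
opening: 0.0439
grip_force: 0.0
```

```bash
python3 -c "
from h import *
need(0,.08,.29)"
```

```text
t 0.4 tip in fixture mm [-338.4  485.3  299.9] shift cm [-33.82 -40.55   0.78] turn 0.02 tilt [ 0.004  0.007 -1.   ] F [-0.   0.8  0.1] open 0.04391569677327396
```

Request:
servo_tool --increments '[[[0,-3,-3.6,0,0],[0,-6,-7.2,0,0],[0,-9,-10.8,0,0],[0,-12,-14.4,0,0],[0,-15,-18,0,0]]]'

```text
t: 0.9
tool_pos: [0.369, 0.3706, 0.3122]
tool_rot: [-0.246, -3.131, 0.001]
contact_force: [2.0, -0.8, -0.0]
opening: 0.0
grip_force: 0.0
```

Request:
servo_tool --increments '[[[0,-3,-3.6,0,0],[0,-6,-7.2,0,0],[0,-9,-10.8,0,0],[0,-12,-14.4,0,0],[0,-15,-18,0,0]]]'

```text
t: 1.4
tool_pos: [0.4893, 0.1695, 0.3123]
tool_rot: [-0.246, -3.131, 0.0]
contact_force: [0.3, 0.1, 1.0]
opening: -0.0002
grip_force: 0.0
```

Request:
servo_tool --increments '[[[0,-2,-2.2,0,0],[0,-3.8,-4.5,0,0],[0,-3.8,-4.5,0,0],[0,-3.8,-4.5,0,0]]]'

```text
t: 1.8
tool_pos: [0.5193, 0.1207, 0.3122]
tool_rot: [-0.247, -3.13, -0.0]
contact_force: [-1.1, -0.3, 0.7]
opening: 0.0001
grip_force: 0.0
```

Run:
```python
from h import *
need(0,.08,.18)
from station import ctrl
d=ctrl.get_image('scene');im=cv2.cvtColor(d['img'],cv2.COLOR_RGB2BGR)
cv2.imwrite('pics/s1.png',cv2.resize(im[80:290,200:480],(800,600),interpolation=cv2.INTER_CUBIC))
```

```text
t 1.8 tip in fixture mm [ -1.4  78.2 293.2] shift cm [-0.16  0.18 11.32] turn -0.16 tilt [-0.002  0.    -1.   ] F [-1.1 -0.3  0.7] open 6.851063566662358e-05
```

View pics/s1.png

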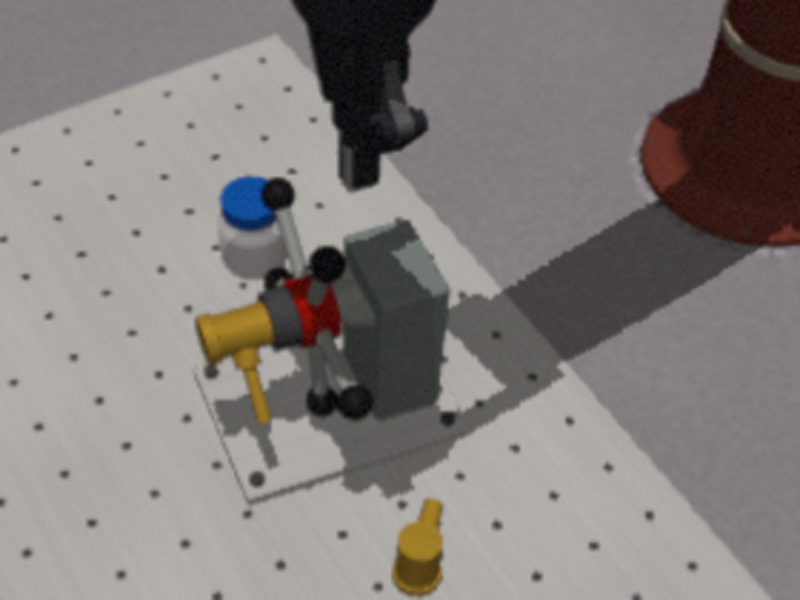

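Fingers are shut and hang left of the top ball (326,265 in the crop), with the wheel unmoved. I'll descend to tip height 190 mm and sweep to fixture -y.

Request:
servo_tool --increments '[[[0,0,0,4,0],[0,0,0,8,0],[0,0,0,10.3,0],[0,0,0,10.3,0]]]'

```text
t: 2.25
tool_pos: [0.5162, 0.1219, 0.2053]
tool_rot: [-0.241, -3.124, 0.002]
contact_force: [-0.2, -0.1, -0.3]
opening: -0.0001
grip_force: 0.0
```

Request:
servo_tool --increments '[[[0,0,-1.2,0,0],[0,0,-2.4,0,0],[0,0,-3.6,0,0],[0,0,-4.8,0,0],[0,0,-6,0,0]]]'

```text
t: 2.75
tool_pos: [0.5104, 0.0603, 0.2112]
tool_rot: [0.245, 3.13, 0.0]
contact_force: [0.1, 0.2, 0.1]
opening: 0.0004
grip_force: 0.0
```

Request:
servo_tool --increments '[[[0,0,-1.2,0,0],[0,0,-2.4,0,0],[0,0,-3.6,0,0],[0,0,-4.5,0,0],[0,0,-4.5,0,0]]]'

```text
t: 3.25
tool_pos: [0.5031, 0.0161, 0.2102]
tool_rot: [-0.247, -3.132, 0.0]
contact_force: [-0.2, 0.3, -0.1]
opening: 0.0001
grip_force: 0.0
```

Run:
```python
from h import *
need(0,.09,.19)
from station import ctrl
for n,(x,y,w,h) in dict(scene=(240,110,160,150),top=(310,190,160,150)).items():
    d=ctrl.get_image(n);pickle.dump(d,open(n+'1.pkl','wb'))
    im=cv2.cvtColor(d['img'],cv2.COLOR_RGB2BGR)[y:y+h,x:x+w]
    im=cv2.resize(im,(400,375),interpolation=cv2.INTER_CUBIC)
    out=im if n=='scene' else np.hstack([out,im])
cv2.imwrite('pics/s2.png',out)
```

```text
t 3.25 tip in fixture mm [ -1.3 -27.6 191.2] shift cm [-0.1  11.76  0.11] turn -0.13 tilt [-0. -0. -1.] F [-0.2  0.3 -0.1] open 6.509982783862646e-05
```

View pics/s2.png

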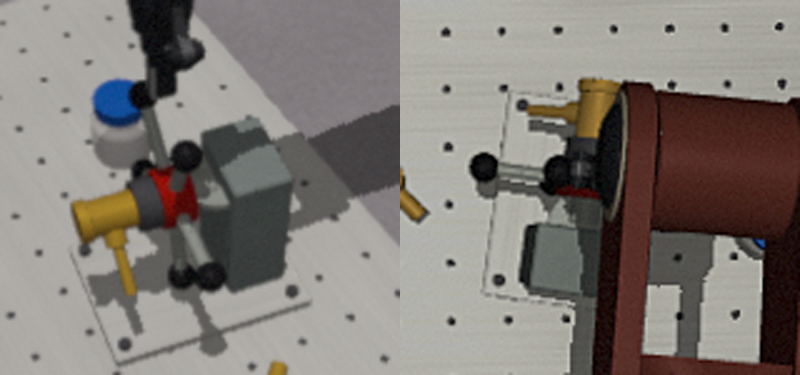

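Run:
```python
from h import *
from station import ctrl
o=ctrl.get_obs();p=o['tool_pos'];R=cv2.Rodrigues(o['tool_rot'])[0]
S,T=[pickle.load(open(n+'1.pkl','rb')) for n in('scene','top')]
for n,d,(x,y) in(('S',S,(240,110)),('T',T,(310,190))):
    print(n,((proj(d,[p,p-[0,0,.019],[0,0,0]])-[x,y])*2.5).round())
    B,t=pts(P0,4.013);print(((proj(d,B)-[x,y])*2.5).round().tolist())
print(o['q'],p)
```

```text
S [[160. 100.]
 [160. 117.]
 [554.  70.]]
[[209.0, 276.0], [185.0, 155.0], [142.0, 93.0], [143.0, 171.0], [180.0, 274.0]]
T [[233. 183.]
 [229. 184.]
 [228. 731.]]
[[83.0, 168.0], [157.0, 171.0], [278.0, 190.0], [264.0, 195.0], [152.0, 182.0]]
[-1.14019436e-01 -2.35757832e-01  1.90441328e+00  3.14984063e-04
  1.47296788e+00 -1.52872119e+00] [0.50324295 0.01714626 0.21017357]
```

The wheel did not move: the sweep missed. The visible fingertip sits higher in the scene image than my projected one, so I'm checking with an overlay.

Run:
```python
from h import *
S,T=[pickle.load(open(n+'1.pkl','rb')) for n in('scene','top')]
p=np.array([.50324,.01715,.21017]);o=[]
for d,(x,y) in((S,(270,95)),(T,(350,210))):
    im=cv2.cvtColor(d['img'],cv2.COLOR_RGB2BGR)[y:y+100,x:x+66]
    im=cv2.resize(im,(396,600),interpolation=cv2.INTER_CUBIC)
    for q,c in((p,(0,255,0)),(p-[0,0,.019],(0,255,255))):
        u=((proj(d,q)[0]-[x,y])*6).astype(int);cv2.circle(im,tuple(map(int,u)),4,c,1)
    o.append(im)
cv2.imwrite('pics/s3.png',np.hstack(o))
```

```text
(no output)
```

View pics/s3.png

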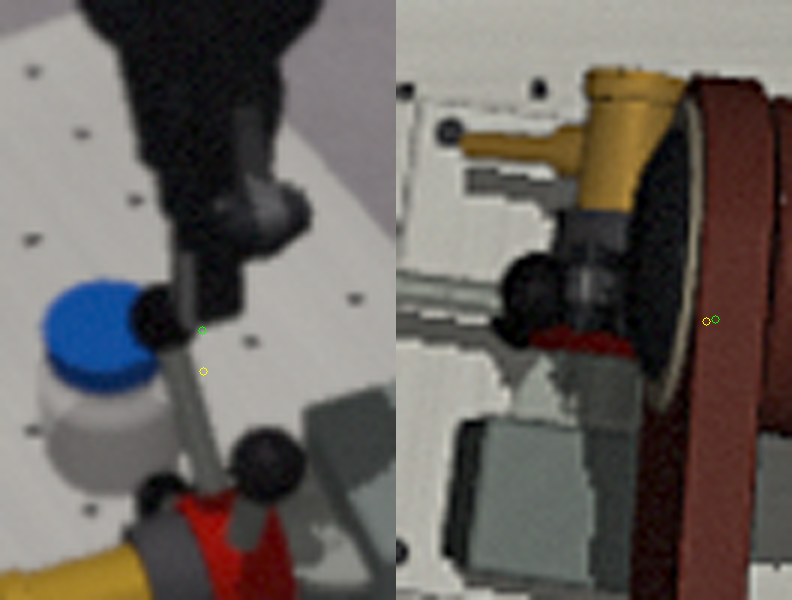

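Seen properly, the visible tip lies around 20–25 mm above where I placed it, so the sweep passed over the ball. I'll rise, back off and turn 90° (the knuckles then lie along the axle, clear of the balls). Then I'll come in lower.

Request:
servo_tool --increments '[[[0,0,0,-3,8],[0,0,3,-4,16],[0,0,7,-4,24],[0,0,11,-4,32],[0,0,11.8,-4,40]]]'

```text
t: 3.85
tool_pos: [0.5216, 0.1375, 0.2503]
tool_rot: [-1.302, -2.858, -0.002]
contact_force: [-0.3, -0.4, 0.1]
opening: 0.0001
grip_force: 0.0
```

Request:
servo_tool --increments '[[[0,0,0,0,8.5],[0,0,0,0,17],[0,0,0,0,25.5],[0,0,0,0,34],[0,0,0,0,42]]]'

```text
t: 4.35
tool_pos: [0.5214, 0.1345, 0.2501]
tool_rot: [-2.244, -2.198, -0.0]
contact_force: [-0.6, -0.2, -0.1]
opening: 0.0001
grip_force: 0.0
```

Request:
servo_tool --increments '[[[0,0,0,0,8],[0,0,0,0,8],[0,0,0,0,8]]]'

```text
t: 4.65
tool_pos: [0.5215, 0.1342, 0.2501]
tool_rot: [-2.384, -2.046, 0.0]
contact_force: [-1.0, 0.2, -0.3]
opening: -0.0001
grip_force: 0.0
```

Run:
```python
from h import *
need(0,.09,.18)
from station import ctrl
o=ctrl.get_obs();p=o['tool_pos'];out=[]
print(o['q'][5])
for n in('scene','top'):
    d=ctrl.get_image(n);pickle.dump(d,open(n+'2.pkl','wb'))
    u0=proj(d,p)[0];x,y=int(u0[0])-45,int(u0[1])-60
    im=cv2.cvtColor(d['img'],cv2.COLOR_RGB2BGR)[y:y+120,x:x+80]
    im=cv2.resize(im,(400,600),interpolation=cv2.INTER_CUBIC)
    for q,c in((p,(0,255,0)),(p-[0,0,.019],(0,255,255))):
        u=((proj(d,q)[0]-[x,y])*5).astype(int);cv2.circle(im,tuple(map(int,u)),4,c,1)
    out.append(im)
cv2.imwrite('pics/s4.png',np.hstack(out))
```

```text
t 4.65 tip in fixture mm [ -1.4  91.9 231.1] shift cm [-0.19  0.14  5.11] turn -89.84 tilt [-0.  0. -1.] F [-1.   0.2 -0.3] open -5.8822978590040565e-05
0.2657924585351211
```

View pics/s4.png

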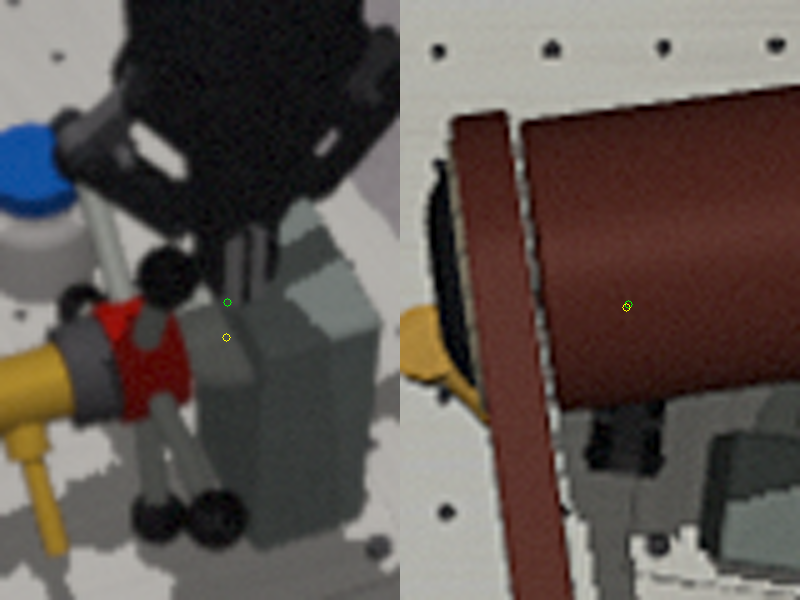

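Request:
servo_tool --increments '[[[0,0,0.6,3.5,0],[0,0,0.6,7,0],[0,0,0.6,7.5,0],[0,0,0.6,7.5,0]]]'

```text
t: 5.15
tool_pos: [0.5266, 0.1328, 0.1742]
tool_rot: [-2.385, -2.042, 0.004]
contact_force: [0.0, 0.7, 0.5]
opening: 0.0002
grip_force: 0.0
```

Request:
servo_tool --increments '[[[0,-1.5,0,0,0],[0,-3,0,0,0],[0,-4.5,0,0,0]]]'

```text
t: 5.45
tool_pos: [0.5217, 0.0882, 0.178]
tool_rot: [2.387, 2.041, 0.008]
contact_force: [1.1, 6.2, 4.3]
opening: -0.0001
grip_force: 2.8
```

Request:
servo_tool --increments '[[[0,-1.2,0,0,0],[0,-2.4,0,0,0],[0,-3.6,0,0,0]]]'

```text
t: 5.75
tool_pos: [0.5151, 0.0518, 0.176]
tool_rot: [2.387, 2.041, 0.002]
contact_force: [1.1, 3.6, 2.2]
opening: 0.0001
grip_force: 1.8
```

Run:
```python
from h import *
need(0,-.03,.156)
from station import ctrl
d=ctrl.get_image('scene');x,y=250,100
im=cv2.cvtColor(d['img'],cv2.COLOR_RGB2BGR)[y:y+140,x:x+140]
im=cv2.resize(im,(560,560),interpolation=cv2.INTER_CUBIC)
cv2.imwrite('pics/s5.png',im)
```

```text
t 5.75 tip in fixture mm [  5.1   9.5 157. ] shift cm [-3.95 -0.5   0.1 ] turn -90.06 tilt [ 0.002  0.    -1.   ] F [1.1 3.6 2.2] open 5.3313207213098415e-05
```

View pics/s5.png

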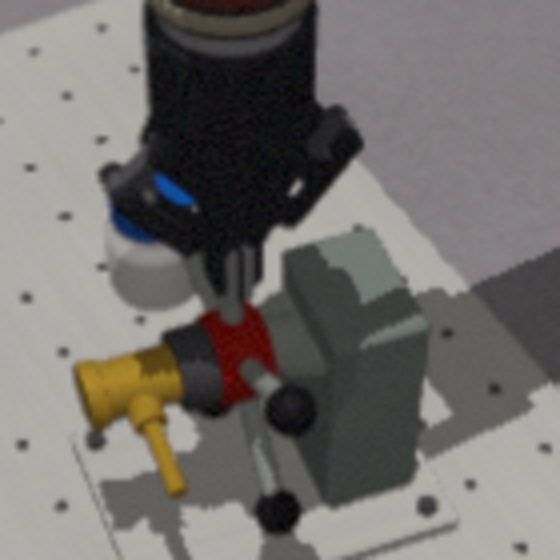

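The wheel is turning now: spoke ball at scene (322.5,202.8), the lower ball at (319.3,227.8) and stem tip at (294.5,222.5).

Run:
```python
from h import *
S=pickle.load(open('scene2.pkl','rb'))
b=fit([(S,[(322.5,202.8),(319.3,227.8)],(294.5,222.5))],P0)
print(b[0],np.degrees(b[1])%360,b[2].round(1))
for t in (230,250,260,270,280,300,320,340,360):
    print(t,proj(S,pts(P0,np.radians(t))[1])[0].round(1),[tuple(map(int,u)) for u in proj(S,pts(P0,np.radians(t))[0])])
```

```text
0.5011139511189391 [261.00212319] [-0.2 -0.3 -0.5 -0.7 -0.3  0.4]
230 [292.3 227.1] [(323, 220), (313, 171), (296, 147), (297, 178), (312, 219)]
250 [293.9 225.5] [(323, 209), (308, 159), (294, 151), (300, 191), (316, 225)]
260 [294.2 223.2] [(322, 203), (305, 154), (294, 155), (302, 197), (318, 227)]
270 [294.2 220. ] [(321, 195), (303, 150), (294, 159), (304, 203), (320, 227)]
280 [293.8 215.9] [(319, 188), (300, 148), (294, 165), (306, 209), (321, 226)]
300 [291.9 205.6] [(314, 173), (296, 147), (296, 177), (311, 218), (323, 221)]
320 [288.8 193.8] [(308, 160), (294, 151), (299, 189), (316, 225), (323, 210)]
340 [285. 182.] [(303, 151), (294, 158), (304, 202), (320, 227), (321, 197)]
360 [280.9 172.1] [(299, 147), (295, 169), (308, 213), (322, 224), (317, 182)]
```

θ = 261°, and the contact geometry agrees. I'll finish this stroke, then back off, lift and go round behind the next spoke.

Request:
servo_tool --increments '[[[0,-1.2,-0.5,0,0],[0,-2.4,-0.5,0,0],[0,-3.6,-0.5,0,0],[0,-4.3,-0.5,0,0],[0,-4.3,-0.5,0,0]]]'

```text
t: 6.3
tool_pos: [0.5024, 0.0101, 0.1743]
tool_rot: [-2.388, -2.04, 0.004]
contact_force: [-0.5, -0.6, -0.5]
opening: 0.0
grip_force: 0.0
```

Request:
servo_tool --increments '[[[0,1,0,0,0],[0,1,0,-4,0],[0,1,0,-8,0],[0,5,0,-8,0],[0,10,0,-8,0]]]'

```text
t: 6.8
tool_pos: [0.5202, 0.1102, 0.2579]
tool_rot: [2.388, 2.035, 0.005]
contact_force: [0.2, 0.6, -0.3]
opening: 0.0001
grip_force: 0.0
```

Request:
servo_tool --increments '[[[0,2.4,0,0,0],[0,2.4,0,0,0]]]'

```text
t: 7.0
tool_pos: [0.5225, 0.1367, 0.2551]
tool_rot: [2.382, 2.047, -0.0]
contact_force: [-0.8, -0.1, -0.0]
opening: 0.0003
grip_force: 0.0
```

```bash
cat >> h.py <<'E'
def look():
    """wheel angle from brass mask in the scene view: render-free score of black balls / brass stem"""
    from station import ctrl
    need(0,.09,.156)
    d=ctrl.get_image('scene');pickle.dump(d,open('last.pkl','wb'))
    im=d['img'].astype(int);h=cv2.cvtColor(d['img'],cv2.COLOR_RGB2HSV)
    dark=(h[...,2]<60).astype(np.float32);br=((h[...,0]>12)&(h[...,0]<30)&(h[...,1]>140)&(h[...,2]>70)).astype(np.float32)
    c,s=np.cos(P0[2]),np.sin(P0[2]);F=np.array([[c,-s,0],[s,c,0],[0,0,1]]);best=[]
    S=lambda m,P:cv2.remap(m,*[proj(d,P)[:,i].astype(np.float32).reshape(-1,1) for i in(0,1)],cv2.INTER_LINEAR).ravel()
    def stem(t,r0,r1,w):
        r,o=[g.ravel() for g in np.meshgrid(np.linspace(r0,r1,15),w)]
        Q=np.c_[0*r+.057,-r*np.sin(t)-o*np.cos(t),.125+r*np.cos(t)-o*np.sin(t)]
        return S(br,Q@F.T+[P0[0],P0[1],0]).mean()
    T=np.arange(0,360,.5);sc=np.array([stem(t,.03,.068,[-.003,0,.003])-stem(t,.03,.068,[-.012,.012])-.5*stem(t,.076,.084,[0]) for t in np.radians(T)])
    bs=np.array([S(dark,pts(P0,t)[0]).mean() for t in np.radians(T)])
    i=sc.argsort()[::-1][:6];print('stem',[(T[k],round(float(sc[k]),2)) for k in i])
    w=sc>sc.max()-.12;print('mean stem',T[w].min(),T[w].max(),'darkballs at best',bs[i[0]])
E
python3 -c "
from h import *
look()"
```

```text
t 7.0 tip in fixture mm [ -0.8  94.6 236.1] shift cm [-0.45  0.08  8.01] turn -89.77 tilt [-0. -0. -1.] F [-0.8 -0.1 -0. ] open 0.0002550064711044688
stem [(np.float64(292.5), 0.48), (np.float64(292.0), 0.48), (np.float64(293.0), 0.48), (np.float64(291.0), 0.47), (np.float64(291.5), 0.47), (np.float64(293.5), 0.46)]
mean stem 128.0 294.5 darkballs at best 1.0
```

θ = 292° as planned. Now for the second stroke, stopping a little short.

Request:
servo_tool --increments '[[[0,0,0,4,0],[0,0,0,8,0],[0,-1,0,8,0],[0,-2.2,0,8,0],[0,-3.4,0,8,0]]]'

```text
t: 7.55
tool_pos: [0.5189, 0.1002, 0.1789]
tool_rot: [2.388, 2.041, 0.01]
contact_force: [1.3, 7.1, 5.4]
opening: -0.0
grip_force: 3.2
```

Request:
servo_tool --increments '[[[0,-1.2,0,0,0],[0,-2.4,0,0,0],[0,-3.6,0,0,0],[0,-4.8,0,0,0],[0,-6,0,0,0]]]'

```text
t: 8.05
tool_pos: [0.5086, 0.0396, 0.1762]
tool_rot: [2.387, 2.04, 0.003]
contact_force: [2.2, 3.9, -0.5]
opening: -0.0003
grip_force: 2.2
```

Request:
servo_tool --increments '[[[0,-1,0,0,0],[0,-1.8,0,0,0],[0,-2.2,0,0,0],[0,-2.3,0,0,0],[0,-2.3,0,0,0]]]'

```text
t: 8.55
tool_pos: [0.504, 0.0176, 0.1749]
tool_rot: [2.387, 2.042, -0.002]
contact_force: [-1.0, 0.9, 0.2]
opening: 0.0001
grip_force: 0.5
```

Run:
```python
from h import *
look()
d=pickle.load(open('last.pkl','rb'));x,y=255,125
im=cv2.cvtColor(d['img'],cv2.COLOR_RGB2BGR)[y:y+120,x:x+120]
cv2.imwrite('pics/s6.png',cv2.resize(im,(600,600),interpolation=cv2.INTER_CUBIC))
```

```text
t 8.55 tip in fixture mm [ -0.6 -26.  155.9] shift cm [11.6   0.05 -0.02] turn -90.05 tilt [-0.001 -0.001 -1.   ] F [-1.   0.9  0.2] open 7.812048365204322e-05
stem [(np.float64(2.0), 0.44), (np.float64(2.5), 0.44), (np.float64(1.5), 0.44), (np.float64(3.0), 0.44), (np.float64(1.0), 0.44), (np.float64(310.5), 0.44)]
mean stem 0.0 359.5 darkballs at best 0.8923828
```

View pics/s6.png

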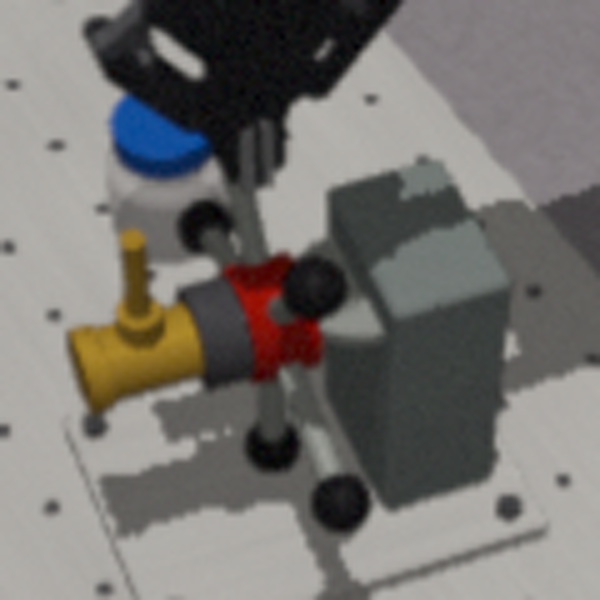

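The stem stands nearly upright: tip at scene (281.6,172.2), balls at (318.2,181.8), (296,170), (309.2,214) and (323,225.2).

Run:
```python
from h import *
S=pickle.load(open('last.pkl','rb'))
b=fit([(S,[(318.2,181.8),(296,170),(309.2,214),(323,225.2)],(281.6,172.2))],P0)
print(b[0],np.degrees(b[1])%360,b[2].round(1))
# dark-blob centroids, balls not near the gripper
g=cv2.cvtColor(S['img'],cv2.COLOR_RGB2GRAY).astype(float);q=[]
for c in [(318.2,181.8),(309.2,214),(323,225.2)]:
    y0,x0=int(c[1])-8,int(c[0])-8;w=(g[y0:y0+17,x0:x0+17]<50)
    n,l,s,ce=cv2.connectedComponentsWithStats(w.astype(np.uint8));k=l[8,8];q.append(tuple(ce[k]+[x0,y0]));print(q[-1],s[k])
b=fit([(S,q,None)],P0);print(np.degrees(b[1])%360,b[2].round(2))
```

```text
1.0705502796396116 [0.42891516] [-0.9  0.1 -0.6 -0.  -0.4 -0.5 -0.2 -0.4 -0.8 -0.3]
(np.float64(316.458064516129), np.float64(182.18064516129033)) [  0   3  15  14 155]
(np.float64(308.9861111111111), np.float64(214.48611111111111)) [ 3  4 11  9 72]
(np.float64(322.76), np.float64(225.08)) [  3   3  11  11 100]
[144.80162434] [ 0.77 -0.54 -0.06 -0.79  0.1  -0.37]
```

θ ≈ 0.5–1°, which is upright. I'll back off sideways, lift clear and check once more.

Request:
servo_tool --increments '[[[0,1,0,0,0],[0,1.5,0,0,0],[0,1.5,0,-4,0],[0,1.5,0,-9,0],[0,1.5,0,-13,0]]]'

```text
t: 9.1
tool_pos: [0.5069, 0.0333, 0.3077]
tool_rot: [2.385, 2.042, 0.001]
contact_force: [1.2, 0.4, 0.7]
opening: 0.0001
grip_force: 0.0
```

Request:
servo_tool --increments '[[[0,4,0,0,0],[0,8,0,0,0],[0,12,0,0,0],[0,16,0,0,0],[0,20,0,0,0]]]'

```text
t: 9.6
tool_pos: [0.5378, 0.2326, 0.3053]
tool_rot: [2.386, 2.042, 0.0]
contact_force: [1.0, 0.6, 0.8]
opening: -0.0
grip_force: 0.0
```

Request:
servo_tool --increments '[[[0,4,0,0,0],[0,7,0,0,0],[0,7,0,0,0],[0,7,0,0,0]]]'

```text
t: 10.0
tool_pos: [0.5483, 0.3003, 0.3048]
tool_rot: [2.385, 2.043, -0.002]
contact_force: [0.1, 0.0, -0.7]
opening: -0.0001
grip_force: 0.0
```

Run:
```python
from h import *
look()
from station import ctrl
out=[]
for n,(x,y) in(('scene',(255,125)),('top',(325,205))):
    d=ctrl.get_image(n);pickle.dump(d,open(n+'3.pkl','wb'))
    im=cv2.cvtColor(d['img'],cv2.COLOR_RGB2BGR)[y:y+120,x:x+120]
    out.append(cv2.resize(im,(400,400),interpolation=cv2.INTER_CUBIC))
cv2.imwrite('pics/s7.png',np.hstack(out))
```

```text
t 10.0 tip in fixture mm [ -0.5 260.2 285.8] shift cm [-17.     0.04  13.  ] turn -89.95 tilt [-0.    -0.001 -1.   ] F [ 0.1  0.  -0.7] open -9.115828338822249e-05
stem [(np.float64(310.5), 0.44), (np.float64(2.5), 0.43), (np.float64(3.0), 0.43), (np.float64(2.0), 0.42), (np.float64(3.5), 0.42), (np.float64(1.5), 0.42)]
mean stem 0.0 359.5 darkballs at best 0.2
```

View pics/s7.png

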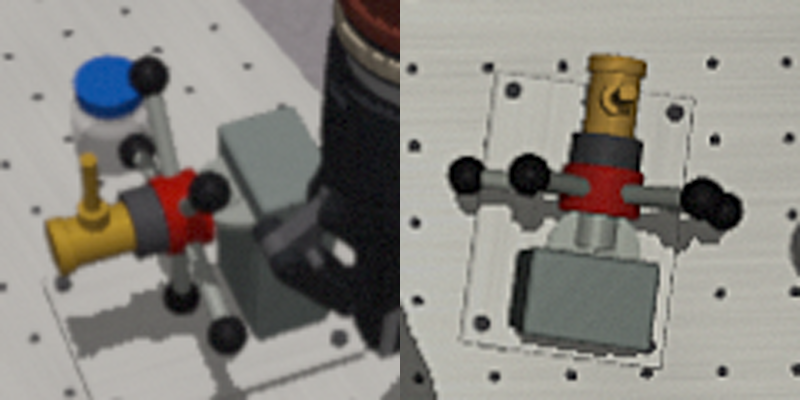

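Unobstructed view: the stem is upright and everything else undisturbed. One last fit from both views.

Run:
```python
from h import *
S,T=[pickle.load(open(n+'3.pkl','rb')) for n in('scene','top')]
bs=[(299.4,147.5),(296.1,170.3),(318.3,182),(309.3,214.4),(323.1,225.5)];bt=[(344.5,257.2),(363.7,257.2),(416.2,264.1),(423.1,268.3)]
for o in([(S,bs,(281.4,171.8)),(T,bt,None)],[(T,bt,None)]):
    b=fit(o,P0);print(np.degrees(b[1])%72,b[2].round(1))
b=fit([(S,bs,(281.4,171.8)),(T,bt,None)]);print(b[1],np.degrees(b[1][3])%72)
```

```text
[0.73176637] [-0.5 -0.4 -0.6 -0.2 -1.1 -0.3 -0.4 -0.7 -0.2 -0.8 -0.7  0.  -0.1  0.6
 -0.4  0.4 -1.   0.6 -1.9 -0.1]
[1.09097107] [-0.2  0.6 -0.1  0.4 -0.8  0.6 -2.1 -0.1]
[ 0.50854456  0.0434709  -0.15820673  6.29715366] 0.8003274473272768
```

```bash
python3 -c "
from station import ctrl
print(ctrl.finish_job())"
```

```text
the job is handed in; nothing more can be done
None
```

The brass valve stem points straight up, within about 1° by both cameras, after two spoke pushes (a first sweep passed over the ball without touching it); the arm finished clear of everything at about 10 s, and the job is handed in.

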